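# Slip the foot file out of the vanity case

### The arm

A 6-joint arm with a two-finger parallel gripper is mounted at the origin on the work surface. World frame = base frame: x ahead of the robot, y to its left, z up, the work surface at z = 0. Lengths are in mm, angles in rad, forces in N, time in s.
With the tool pointing down it reaches from about 350 to 975 mm from the base axis. Payload 7.1 kg.
Tool frame: the origin (TCP) lies at the very end of the fingers, on their centre line; the grasp point (between the pads) lies 19 mm behind it; z points along the fingers, y is the line along which they close (so a half turn about z gives the same grasp; the last joint's range is limited). The gripper opens to 88 mm and grips with 3 to 60 N. Pads are 20 mm wide; open, the fingers measure 115 mm over their backs; the gripper's body (75 mm by 178 mm) begins 61 mm behind the grasp point.
Start: joints at [1.253, 0.423, 1.63, -0, 1.089, -0.019], TCP at [183.952, 597.299, 222.675] pointing down, gripper open.
Joint ranges: [-3, 3], [-0.9, 2.11], [0.09, 2.58], [-1.31, 4.45], [0.11, 2.69], [-2.54, 2.54]. Speed limits (rad/s): [2.39, 2.39, 3.01, 3.14, 3.14, 3.14].

### API

Orientations are given as a rotation vector (axis times angle).
In Python, from workcell import sensors, imaging, close_job gives the robot as it stands. The module is installed in compiled form; this text tells all that it offers.
- The arm moves only by the tool servo_tool, never from a script. Its argument "steps" is a list of rows, each a list of 3 entries, a list of its own where there are three numbers: the shift along the world's x, y, z in m, then the turn, a rotation vector about the world's x, y, z in degrees, then the opening, from -1 (shut) to 1 (fully open). A call has exactly 8 rows; each row shifts and turns the commanded pose from where the row before left it; what a row does not reach is not made up. A row lasts 1/12 s, in which the tool goes at most 41.7 mm and 7.16 degrees, less where a joint would pass 70% of its speed; a pose out of reach is approached as far as the arm can. A call is refused whole if a number of a shift passes 0.0417 or a number of a turn 7.16, either way. A call with a gripper value outside its range is refused whole. The fingers move at their own pace and stop on an object; the grip force is fixed at half the most. Time passes only in rows, so rows that do not move let the fingers close, or fill a call up. It gives the time, the measured TCP pose, the force, the opening and the grip force at its end, in the units of the state.
- sensors.get_obs(): the state, without advancing time (a new reading comes with each control period).
- imaging.get_image(name): name is "side" or "top" or "wrist"; returns a dict with "color" (420x560x3 uint8, blue, green, red), "range_z" (420x560 float32, mm along the optical axis (not along the pixel's ray), 0 where there is no reading), "vertical_fov" (degrees; the focal length in pixels is half the picture's height over the tangent of half this angle, whatever the lens; pixels are square), "cx", "cy" (the principal point, pixels), "rvec" (rotation vector, rad) and "tvec" (3), from world to camera coordinates, as OpenCV has them; the wrist camera has in their place "tool_from_camera" (4x4, takes a point from camera to tool coordinates, whose origin is the TCP and whose axes are the flange's). Camera axes: x right, y down, z forward; pixel columns grow to the right and rows downward; lengths in mm; the calibration is good to about 2 mm. The wrist camera is an equidistant fisheye: a pixel r from the principal point sees the ray r / f radians off the axis. A picture is of the moment at which its call begins: read the wrist's pose just before it.
- close_job(): hands the job in; it is judged then, once.
The state is a dict: "t": time; "qpos": joint angles; "qvel": joint speeds; "joint_torque": joint torques, N m; "ee_pos": TCP position; "orientation": TCP orientation; "ft_force": force on the tool from outside, world axes, zero at the start; "moment": the same for the moment, N m; "width": finger opening in mm; "grasp_force": force on a finger pad.
Only numpy, scipy, OpenCV 4.12 (cv2) and the standard library are available. Lean on these libraries where they do the work, as an engineer would, in place of code of your own. Each camera call takes 0.05 s, during which the arm holds its last target. There are 200 camera calls.

### The job

Take the long foot file out of the open vanity case: its paddle end lies under the sprung flap and the opening is shorter than the file, so raise the handle end and draw the file out diagonally, without prying the flap up or levering hard against the case. Finish while still holding the file motionless in the air, the whole of it outside and at least 6 cm above the top of the case, touching nothing but the gripper; do not put it down or let go. Leave the jar, mist bottle, bunny and nippers where they stand.

Things in the scene. Friction and masses are not known exactly. Their poses are not given: they have to be found in the camera images.
- case: White plastic vanity case, fixed; outside 240 (x) x 130 (y) x 60 mm high, walls 4 mm, pink floor top 6 mm above the table. Origin: centre of its underside; x points along its length, away from the flap. Open above from x = -61 mm to the +x wall (177 x 122 mm). Its mirror lid is folded over on the +y side, sloping from the rim to the table 117 mm farther out; fixed.
- flap_edge (a point): Middle of the place of the flap's free edge when shut, top side (60 mm above the table); a fixed point of the case, axes as the case. The flap is a stiff white plate with a pink inlay, 4 mm thick (underside 56 mm above the table), covering the full inner width from this edge to the -x wall, 55 mm, where it is hinged. The file is drawn from under and past this edge.
- flap (a joint): Sprung flap hinged to the case: 0 rad shut (as at the start), grows as its edge is pried upward; a light spring (0.8 N m/rad, about 1 N at the edge to start it, some 3 N at 0.15 rad) closes it. It cannot go below shut. It is to stay down: at 0.15 rad the edge is 8 mm up, which is too far.
- file_grip (a point): Point on the foot file's wooden handle (20 mm wide, 22 mm high, 117 mm long), at mid-height, to grip across y: 72 mm from the handle end, 142 mm from the paddle end, 11 mm above the flat underside. The rigid file is 215 mm long, 70 to 130 g, lies on the case floor about along the case's x; x points to its handle end, z up. Centre of mass 20 to 35 mm from here towards the paddle.
- file_tip (a point): Middle of the end of the file's paddle (blue with dark grey grit), 5 mm above its flat underside; the paddle is 40 mm wide, 10 mm thick and 98 mm long in front of the handle. It starts under the flap, about 40 to 53 mm behind the flap's edge. Same axes as file_grip.
- file_butt (a point): Middle of the file's handle end, 11 mm above its flat underside. Starts inside the open part of the case, at least 2 mm from the +x wall. Same axes as file_grip.
- jar: Bystander: green glass jar with white lid, 56 mm across, 50 mm high; origin under its centre.
- mist: Bystander: frosted plastic mist bottle, 42 mm across, 130 mm high; origin under its centre.
- bunny: Bystander: white ceramic bunny with rings on its ears, 62 mm across, 110 mm high; origin under its centre.
- nippers: Bystander: steel nail nippers lying flat, 90 mm long (x), 48 mm wide, 12 mm high; origin under their middle.

How it is judged (in metres and radians):
On the way:
1. the file stands diagonally in the opening: handle end raised above the rim, paddle end still below the flap's level and behind its edge (z of file_butt in the frame of case above 0.075 m and z of file_tip in the frame of case below 0.052 m and x of file_tip in the frame of flap_edge below -0.005 m), for 0.1 s.
At the end, for the whole second after the job is handed in: The gripper holds the file at rest (under 30 mm/s, 0.3 rad/s), both ends and grip over 120 mm above the table (60 mm over the rim), touching neither case nor bystanders; the flap is shut (under 0.05 rad); the bystanders are upright, within 20 mm of their starts (height (world z) of each of file_tip, file_butt, file_grip above 0.12 m and contact force between file and the fingers above 1 N and linear speed of file below 0.03 m/s and angular speed of file below 0.3 rad/s and contact force between file and jar below 0.2 N and contact force between file and mist below 0.2 N and contact force between file and bunny below 0.2 N and contact force between file and nippers below 0.2 N and contact force between file and case below 0.2 N and value of joint flap below 0.05 rad and distance of each of jar, mist, bunny, nippers from where it was at the start of the episode below 0.02 m and angle between each of jar, mist, bunny, nippers's own z axis and vertical below 0.2 rad); the arm keeps its last pose, push and grip.
It fails at once if the flap is pried up, its edge more than about 8 mm (value of joint flap above 0.15 rad).
It fails at once if the file is forced against the case with more than 40 N (contact force between file and case above 40 N).
It fails at once if a bystander is knocked over or pushed more than 30 mm (distance of any of jar, mist, bunny, nippers from where it was at the start of the episode above 0.03 m or angle between any of jar, mist, bunny, nippers's own z axis and vertical above 0.5 rad).
It also fails if it takes over 32 s, if anything falls off the work surface, if the arm or the gripper's body presses on something with over 40 N, if the wrist force passes 120 N, or if a joint passes its speed limit or range.

## Working session

There is one attempt and no reset: what is moved stays moved. The work goes in short steps, Python scripts to look and compute and a tool call to move; the robot and the scene stay as the last step left them, time stands still between calls to the robot, and variables do not carry over. Pictures are saved under pics/ and viewed, at most 10 in all, crops included, and the job is handed in when it is done.

Besides the shell and the picture viewer there is one more tool, called after "Emit:" as name([rows], argument=value, ...), one row to a line, values as JSON. servo_tool: Moves the arm, as the interface text tells. Its arguments: {"type":"object","properties":{"steps":{"type":"array"}},"required":["steps"]}

```bash
mkdir -p pics; cat > h.py <<'E'
import numpy as np, cv2
from workcell import sensors, imaging
def cloud(im):
    h,w=im["range_z"].shape; f=h/2/np.tan(np.radians(im["vertical_fov"])/2)
    v,u=np.mgrid[:h,:w]; z=im["range_z"]
    P=np.stack([(u-im["cx"])/f*z,(v-im["cy"])/f*z,z],-1)
    R=cv2.Rodrigues(np.array(im["rvec"],float))[0]
    return (P-np.array(im["tvec"]).ravel())@R
E
python3 - <<'E'
from h import *
o=sensors.get_obs(); print(o)
for n in("top","side"):
    im=imaging.get_image(n); cv2.imwrite(f"pics/{n}.png",im["color"]); np.save(n+"_c.npy",cloud(im)); np.save(n+"_rgb.npy",im["color"])
    print(im["vertical_fov"],im["tvec"])
E
```

```text
{'t': 0.0, 'qpos': array([ 1.25302061e+00,  4.23824445e-01,  1.63070584e+00, -2.96702824e-05,
        1.08861360e+00, -1.90005270e-02]), 'qvel': array([5.76979476e-04, 3.16589707e-04, 1.65906157e-04, 1.66013807e-03,
       4.87649877e-04, 4.93965973e-05]), 'joint_torque': array([-1.55672231e-03, -5.44638383e+01, -2.73658866e+01,  6.42588688e-02,
        2.26851652e-02, -1.08849135e-04]), 'ee_pos': array([183.77341672, 596.77265338, 221.9057216 ]), 'orientation': array([-4.67514945e-01, -3.10637372e+00,  2.40893996e-03]), 'ft_force': array([-0.13954838, -0.03573708, -0.34934436]), 'moment': array([-0.00822037,  0.01354497, -0.02641857]), 'grasp_force': 0.0, 'width': 88.28385283867213}
54.074480173360456 [ -6.91666832 628.73760095 845.34725051]
53.35196920597856 [630.10435082 129.63793318 872.88259978]
```

View pics/top.png

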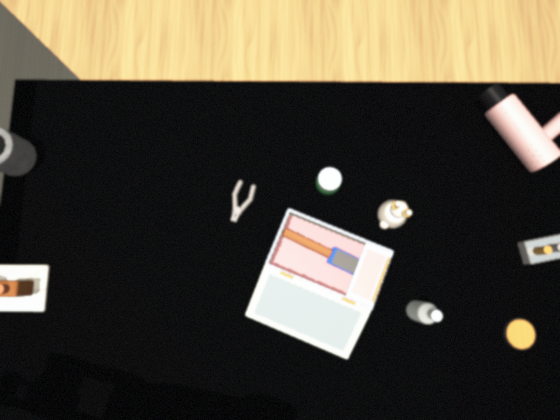

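View pics/side.png

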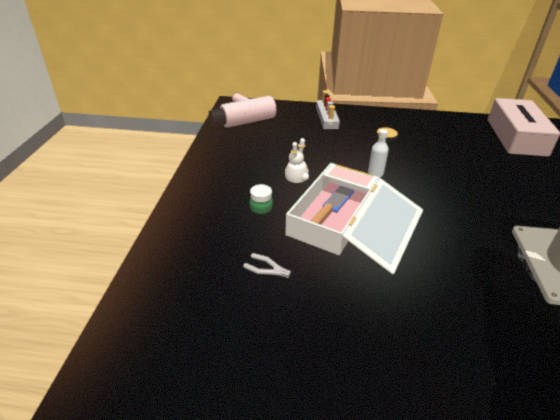

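The top view shows the case with its flap at about (372,272), the handle end at (287,235) and the paddle at (345,260). The jar is at (329,180), the bunny at (393,213), the mist bottle at (425,312) and the nippers at (243,200). The side view agrees.

```bash
python3 - <<'E'
from h import *
c=np.load("top_c.npy"); im=np.load("top_rgb.npy")
for n,(u,v) in dict(butt=(288,235),handle=(310,244),pad=(345,260),flap=(372,272),nearC=(290,210),farC=(392,249),jar=(329,180),bunny=(393,213),mist=(425,312),nip=(243,200),lid=(300,315),cornlid=(248,315),cornlid2=(348,357)).items(): print(n,c[v,u].round(0))
hsv=cv2.cvtColor(im,cv2.COLOR_BGR2HSV); roi=np.zeros(im.shape[:2],bool); roi[205:310,265:400]=1
h,s,v=[hsv[...,i].astype(int) for i in range(3)]
m=roi&(h>4)&(h<20)&(s>150)&(c[...,2]<60)
P=c[m]; print(m.sum(),np.median(P[:,2]))
for who in("wood","wall"):
    if who=="wall":
        m=roi&(abs(c[...,2]-60)<5); P=c[m]
    r=cv2.minAreaRect(P[:,:2].astype(np.float32)); print(who,m.sum(),r,cv2.boxPoints(r).round(0).tolist(),np.median(P[:,2]))
m=roi&(h>105)&(h<130)&(s>120); P=c[m]; r=cv2.minAreaRect(P[:,:2].astype(np.float32));print("blue",r,np.median(P[:,2]))
cv2.imwrite("pics/crop.png",cv2.resize(im[170:370,220:460],None,fx=3,fy=3))
E
```

```text
butt [570. -17.  30.]
handle [551. -65.  28.]
pad [ 516. -143.   20.]
flap [ 490. -193.   60.]
nearC [621. -20.  60.]
farC [ 542. -252.    3.]
jar [ 690. -106.   51.]
bunny [ 615. -240.   67.]
mist [ 412. -288.   98.]
nip [653.  87.   1.]
lid [398. -43.  29.]
cornlid [396.  70.  11.]
cornlid2 [ 308. -149.    1.]
0 nan
wood 0 ((0.0, 0.0), (0.0, 0.0), 0.0) [[0.0, 0.0], [0.0, 0.0], [0.0, 0.0], [0.0, 0.0]] nan
wall 2827 ((551.7383422851562, -115.87429809570312), (240.54368591308594, 238.92225646972656), 67.96344757080078) [[396.0, -183.0], [617.0, -272.0], [708.0, -49.0], [486.0, 40.0]] 60.44335910666007
blue ((586.7824096679688, -115.10098266601562), (131.68341064453125, 277.7705078125), 25.110191345214844) 16.0736669213966
  return _methods._mean(a, axis=axis, dtype=dtype,
  ret = ret.dtype.type(ret / rcount)
```

View pics/crop.png

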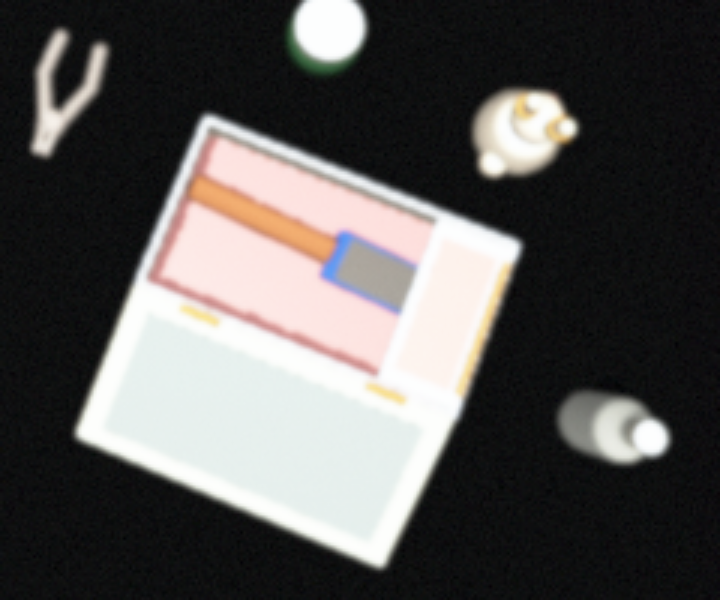

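The crop shows the wooden handle from about (190,188) to (335,248), the paddle running under the flap edge (435,222)-(385,372), and everything else clear of the case.

```bash
python3 - <<'E'
from h import *
c=np.load("top_c.npy"); im=np.load("top_rgb.npy").astype(int)
roi=np.zeros(im.shape[:2],bool); roi[205:310,265:400]=1
b,g,r=im[...,0],im[...,1],im[...,2]
def rep(n,m):
    m=m.astype(np.uint8); k,l,s,_=cv2.connectedComponentsWithStats(m); m=l==1+np.argmax(s[1:,4])
    P=c[m]; q=cv2.minAreaRect(P[:,:2].astype(np.float32)); vx=cv2.fitLine(P[:,:2].astype(np.float32),cv2.DIST_HUBER,0,.01,.01).ravel()
    print(n,m.sum(),np.round(q[0],1),np.round(q[1],1),q[2],cv2.boxPoints(q).round(0).tolist(),"z",np.percentile(P[:,2],[10,50,90]).round(1),"line",vx.round(3))
rep("wood",roi&(r-b>70)&(c[...,2]>10)&(c[...,2]<50))
rep("pad",roi&((b-r>30)|((r<160)&(abs(r-b)<25)))&(c[...,2]<50)&(c[...,2]>8))
rep("rim+flap",roi&(abs(c[...,2]-60)<2.5))
a=np.radians(68); ex=np.array([np.cos(a),np.sin(a)]); ey=np.array([-ex[1],ex[0]])
m=roi&(abs(c[...,2]-60)<2.5); P=c[m][:,:2]; print("x",np.percentile(P@ex,[0,1,3,97,99,100]).round(1),"y",np.percentile(P@ey,[0,1,3,50]).round(1))
# flap edge: x extent of z~60 in mid-width
t=P@ey; y0=np.percentile(t,1); s=(t>y0+25)&(t<y0+100)&(P@ex<np.percentile(P@ex,99)-60); print("flap edge x",np.percentile((P@ex)[s],[0,2,97,99,100]).round(1))
# wall line far side
s=(t<y0+8); print("far wall",cv2.fitLine(P[s].astype(np.float32),cv2.DIST_HUBER,0,.01,.01).ravel())
E
```

```text
wood 439 [554.  -57.4] [113.   19.4] 64.94329071044922 [[521.0, -104.0], [539.0, -113.0], [587.0, -10.0], [569.0, -2.0]] z [26.1 28.4 30.5] line [ 4.29000e-01  9.03000e-01  5.53597e+02 -5.73300e+01]
pad 151 [ 516.3 -138.7] [63.3 38.6] 65.36018371582031 [[486.0, -159.0], [521.0, -176.0], [547.0, -118.0], [512.0, -102.0]] z [14.3 16.6 19. ] line [   0.837    0.547  519.187 -125.28 ]
rim+flap 2053 [ 512.9 -100. ] [240.4 142.3] 68.06731414794922 [[402.0, -185.0], [534.0, -238.0], [624.0, -15.0], [492.0, 38.0]] z [58.4 60.4 62. ] line [ 3.00000e-02 -1.00000e+00  4.84290e+02 -1.47064e+02]
x [-20.8 -19.8 -18.  217.2 218.7 219.6] y [-674.4 -583.9 -582.8 -507.2]
flap edge x [-20.8 -19.5  37.4  38.5  39. ]
far wall [ 3.7987202e-01  9.2503905e-01  5.7325055e+02 -1.3356621e+02]
```

Emit:
servo_tool([
  [[0.0152, -0.0278, 0], [0, 0, -4.08], 0.1],
  [[0.0152, -0.0278, 0], [0, 0, -4.08], 0.1],
  [[0.0152, -0.0278, 0], [0, 0, -4.08], 0.1],
  [[0.0152, -0.0278, 0], [0, 0, -4.08], 0.1],
  [[0.0152, -0.0278, 0], [0, 0, -4.08], 0.1],
  [[0.0152, -0.0278, 0], [0, 0, -4.08], 0.1],
  [[0.0152, -0.0278, 0], [0, 0, -4.08], 0.1],
  [[0.0152, -0.0278, 0], [0, 0, -4.08], 0.1],
])

```text
t: 0.77
ee_pos: [305.8, 373.3, 222.4]
orientation: [-1.326, -2.848, 0.001]
ft_force: [-0.0, -0.1, -0.1]
width: 48.3
grasp_force: 0.0
```

Emit:
servo_tool([
  [[0.0152, -0.0278, -0.004], [0, 0, -4.08], 0.1],
  [[0.0152, -0.0278, -0.004], [0, 0, -4.08], 0.1],
  [[0.0152, -0.0278, -0.004], [0, 0, -4.08], 0.1],
  [[0.0152, -0.0278, -0.004], [0, 0, -4.08], 0.1],
  [[0.0152, -0.0278, -0.004], [0, 0, -4.08], 0.1],
  [[0.0152, -0.0278, -0.004], [0, 0, -4.08], 0.1],
  [[0.0152, -0.0278, -0.004], [0, 0, -4.08], 0.1],
  [[0.0152, -0.0278, -0.004], [0, 0, -4.08], 0.1],
])

```text
t: 1.43
ee_pos: [427.5, 151.0, 190.4]
orientation: [-2.073, -2.36, 0.0]
ft_force: [0.7, 0.5, -0.3]
width: 48.1
grasp_force: 0.0
```

Emit:
servo_tool([
  [[0.0152, -0.0278, -0.004], [0, 0, -4.08], 0.1],
  [[0.0152, -0.0278, -0.004], [0, 0, -4.08], 0.1],
  [[0.0152, -0.0278, -0.004], [0, 0, -4.08], 0.1],
  [[0.0152, -0.0278, -0.004], [0, 0, -4.08], 0.1],
  [[0.0152, -0.0278, -0.004], [0, 0, -4.08], 0.1],
  [[0.0152, -0.0278, -0.004], [0, 0, -4.08], 0.1],
  [[0.0152, -0.0278, 0], [0, 0, -4.08], 0.1],
  [[0, 0, 0], [0, 0, 0], 0.1],
])

```text
t: 2.1
ee_pos: [536.1, -46.0, 166.5]
orientation: [2.593, 1.771, 0.002]
ft_force: [0.8, 0.1, -0.8]
width: 48.5
grasp_force: 0.0
```

```bash
cat >> h.py <<'E'
def wrist():
    o=sensors.get_obs(); im=imaging.get_image("wrist"); h,w=im["range_z"].shape
    f=h/2/np.tan(np.radians(im["vertical_fov"])/2); v,u=np.mgrid[:h,:w]; dx,dy=u-im["cx"],v-im["cy"]
    r=np.hypot(dx,dy)+1e-9; t=np.minimum(r/f,1.5); z=im["range_z"]; k=np.tan(t)/r*z
    P=np.stack([dx*k,dy*k,z],-1); T=np.array(im["tool_from_camera"]); P=P@T[:3,:3].T+T[:3,3]
    R=cv2.Rodrigues(np.array(o["orientation"],float))[0]
    return o,im,P@R.T+o["ee_pos"]
E
python3 - <<'E'
from h import *
o,im,c=wrist(); cv2.imwrite("pics/w1.png",im["color"])
R=cv2.Rodrigues(o["orientation"])[0]; print("tool y",np.degrees(np.arctan2(R[1,1],R[0,1])),"z",R[:,2])
I=im["color"].astype(int); b,g,r=I[...,0],I[...,1],I[...,2]
ok=(im["range_z"]>0)&(c[...,0]>430)&(c[...,0]<650)&(c[...,1]>-230)&(c[...,1]<30)
m=(ok&(r-b>70)&(c[...,2]>10)&(c[...,2]<50)).astype(np.uint8)
k,l,s,_=cv2.connectedComponentsWithStats(m); m=l==1+np.argmax(s[1:,4]); P=c[m]
top=P[P[:,2]>22]
q=cv2.minAreaRect(top[:,:2].astype(np.float32)); print(len(P),len(top),q,cv2.boxPoints(q).round(0).tolist(),np.percentile(P[:,2],[5,50,95]),cv2.fitLine(top[:,:2].astype(np.float32),cv2.DIST_HUBER,0,.01,.01).ravel())
ys,xs=np.where(m); print("px",xs.min(),xs.max(),ys.min(),ys.max())
E
```

```text
tool y -21.338751944826278 z [ 0.00195407 -0.00113181 -0.99999745]
2283 2244 ((554.920654296875, -58.75669860839844), (113.53333282470703, 20.34781265258789), 64.47045135498047) [[521.0, -106.0], [540.0, -114.0], [589.0, -12.0], [570.0, -3.0]] [24.81911659 27.51196247 28.8218501 ] [ 4.2641300e-01  9.0452856e-01  5.5607397e+02 -5.5845730e+01]
px 286 314 144 255
```

View pics/w1.png

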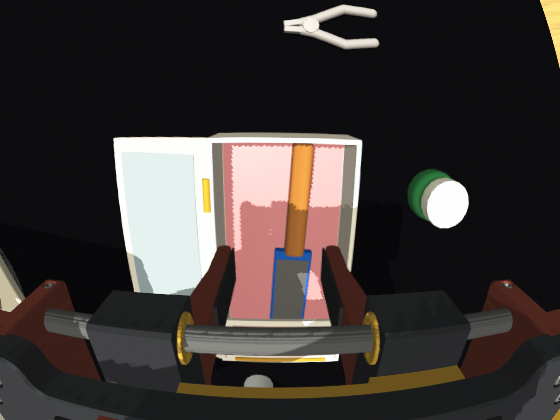

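The wrist view shows the handle running from (303,145) to (295,255), with both fingers straddling its line. Its fit agrees with the top view to about 1 mm.

Emit:
servo_tool([
  [[0.0032, -0.0061, -0.016], [0, 0, -1.0], 0.1],
  [[0.0032, -0.0061, -0.016], [0, 0, -1.0], 0.1],
  [[0.0032, -0.0061, -0.016], [0, 0, -1.0], 0.1],
  [[0.0032, -0.0061, -0.016], [0, 0, -1.0], 0.1],
  [[0, 0, -0.016], [0, 0, 0], 0.1],
  [[0, 0, -0.016], [0, 0, 0], 0.1],
  [[0, 0, -0.016], [0, 0, 0], 0.1],
  [[0, 0, -0.016], [0, 0, 0], 0.1],
])

```text
t: 2.82
ee_pos: [545.6, -65.4, 37.9]
orientation: [-2.647, -1.691, 0.001]
ft_force: [0.2, -0.3, -0.2]
width: 48.6
grasp_force: 0.0
```

Emit:
servo_tool([
  [[0, 0, -0.007], [0, 0, 0], 0.1],
  [[0, 0, -0.007], [0, 0, 0], 0.1],
  [[0, 0, -0.007], [0, 0, 0], 0.1],
  [[0, 0, 0], [0, 0, 0], 0.1],
  [[0, 0, 0], [0, 0, 0], 0.1],
  [[0, 0, 0], [0, 0, 0], 0.1],
  [[0, 0, 0], [0, 0, 0], 0.1],
  [[0, 0, 0], [0, 0, 0], 0.1],
])

```text
t: 3.48
ee_pos: [546.7, -66.6, 18.3]
orientation: [2.649, 1.688, 0.001]
ft_force: [-0.0, 0.6, 0.0]
width: 48.3
grasp_force: 0.0
```

Emit:
servo_tool([
  [[0.0012, -0.002, -0.0045], [0, 0, 0], 0.1],
  [[0.0012, -0.002, -0.004], [0, 0, 0], 0.1],
  [[0, 0, 0], [0, 0, 0], 0.1],
  [[0, 0, 0], [0, 0, 0], -1],
  [[0, 0, 0], [0, 0, 0], -1],
  [[0, 0, 0], [0, 0, 0], -1],
  [[0, 0, 0], [0, 0, 0], -1],
  [[0, 0, 0], [0, 0, 0], -1],
])

```text
t: 4.15
ee_pos: [548.8, -70.5, 9.2]
orientation: [2.649, 1.689, 0.0]
ft_force: [-0.1, -0.2, -0.8]
width: 19.9
grasp_force: 30.0
```

Emit:
servo_tool([
  [[0, 0, 0], [0, 0, 0], -1],
  [[0, 0, 0], [0, 0, 0], -1],
  [[0, 0, 0], [0, 0, 0], -1],
  [[0, 0, 0], [0, 0, 0], -1],
  [[0, 0, 0], [0, 0, 0], -1],
  [[0, 0, 0], [0, 0, 0], -1],
  [[0, 0, 0.0025], [0, 0, 0], -1],
  [[0, 0, 0.0025], [0, 0, 0], -1],
])

```text
t: 4.82
ee_pos: [548.6, -70.5, 14.2]
orientation: [-2.649, -1.689, 0.0]
ft_force: [-0.6, -0.1, -0.9]
width: 20.0
grasp_force: 30.0
```

Emit:
servo_tool([
  [[0, -0.0001, 0.0043], [1.58, -0.75, 0], -1],
  [[-0.0001, -0.0002, 0.0043], [1.58, -0.75, 0], -1],
  [[-0.0001, -0.0003, 0.0043], [1.58, -0.75, 0], -1],
  [[-0.0002, -0.0004, 0.0043], [1.58, -0.75, 0], -1],
  [[-0.0002, -0.0005, 0.0043], [1.58, -0.75, 0], -1],
  [[-0.0003, -0.0006, 0.0043], [1.58, -0.75, 0], -1],
  [[-0.0004, -0.0008, 0.0043], [1.58, -0.75, 0], -1],
  [[-0.0004, -0.0009, 0.0043], [1.58, -0.75, 0], -1],
])

```text
t: 5.48
ee_pos: [547.2, -74.4, 49.1]
orientation: [-2.525, -1.61, -0.314]
ft_force: [0.7, -0.2, -0.4]
width: 20.4
grasp_force: 30.0
```

Emit:
servo_tool([
  [[-0.0005, -0.001, 0.004], [1.58, -0.75, 0], -1],
  [[-0.0005, -0.0011, 0.004], [1.58, -0.75, 0], -1],
  [[-0.0006, -0.0012, 0.004], [1.58, -0.75, 0], -1],
  [[-0.0006, -0.0014, 0.004], [1.58, -0.75, 0], -1],
  [[-0.0007, -0.0015, 0.004], [1.58, -0.75, 0], -1],
  [[-0.0007, -0.0016, 0.004], [1.58, -0.75, 0], -1],
  [[-0.0008, -0.0017, 0.004], [1.58, -0.75, 0], -1],
  [[-0.0008, -0.0017, 0.004], [1.58, -0.75, 0], -1],
])

```text
t: 6.15
ee_pos: [541.9, -85.7, 81.0]
orientation: [-2.379, -1.517, -0.598]
ft_force: [0.1, 0.7, -1.2]
width: 19.8
grasp_force: 30.0
```

```bash
python3 - <<'E'
from h import *
o=sensors.get_obs(); print(o["ft_force"],o["moment"])
im=imaging.get_image("side"); cv2.imwrite("pics/s2.png",cv2.resize(im["color"][100:300,240:480],None,fx=3,fy=3))
E
```

```text
[ 0.13443138  0.73910771 -1.21229497] [-0.33023788  0.24343781  0.00751136]
```

View pics/s2.png

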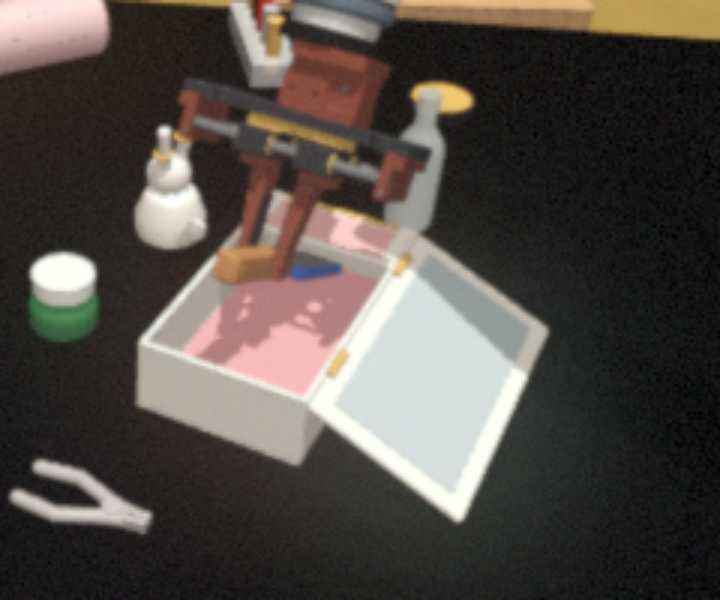

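The side view shows the handle end raised at (245,265) and the paddle at (315,270), still entering under the shut flap at (340,225). I'll check the file's actual pitch before pulling.

```bash
cat > pitch.py <<'E'
from h import *
o,im,c=wrist(); I=im["color"].astype(int); b,g,r=I[...,0],I[...,1],I[...,2]
R=cv2.Rodrigues(o["orientation"])[0]; Q=(c-o["ee_pos"])@R   # tool coords
for n,m in (("wood",(r-b>70)),("blue",(b-r>50))):
    m=m&(im["range_z"]>0)&(abs(Q[...,1])<25)&(Q[...,2]>-30)&(Q[...,2]<25)&(abs(Q[...,0])<150)
    if m.sum()<20: print(n,m.sum()); continue
    q=Q[m]; p=np.polyfit(q[:,0],q[:,2],1); print(n,m.sum(),"tool x",np.percentile(q[:,0],[1,99]).round(0),"slope deg",np.degrees(np.arctan(p[0])).round(1),"z at 0",p[1].round(1), "world lo/hi",c[m][np.argmin(c[m][:,2])].round(0),c[m][np.argmax(c[m][:,2])].round(0))
print("tool x axis",R[:,0].round(3),"ft",o["ft_force"],o["ee_pos"],o["t"])
E
python3 pitch.py
```

```text
wood 7529 tool x [-28.  71.] slope deg 0.4 z at 0 -18.0 world lo/hi [ 515. -170.   42.] [559. -38. 130.]
blue 196 tool x [-94. -44.] slope deg 4.2 z at 0 -0.4 world lo/hi [ 524. -173.   42.] [ 537. -127.   61.]
tool x axis [0.371 0.8   0.472] ft [ 0.96715089 -0.730342   -1.52951905] [541.81597428 -86.40695042  81.25059967] 6.2
```

Emit:
servo_tool([
  [[0.0019, 0.004, 0.0024], [0, 0, 0], -1],
  [[0.0019, 0.004, 0.0024], [0, 0, 0], -1],
  [[0.0019, 0.004, 0.0024], [0, 0, 0], -1],
  [[0.0019, 0.004, 0.0024], [0, 0, 0], -1],
  [[0.0019, 0.004, 0.0024], [0, 0, 0], -1],
  [[0.0019, 0.004, 0.0024], [0, 0, 0], -1],
  [[0.0019, 0.004, 0.0024], [0, 0, 0], -1],
  [[0.0019, 0.004, 0.0024], [0, 0, 0], -1],
])

```text
t: 6.92
ee_pos: [557.3, -52.9, 100.1]
orientation: [-2.379, -1.517, -0.596]
ft_force: [-0.4, 0.0, -1.3]
width: 19.8
grasp_force: 30.0
```

Emit:
servo_tool([
  [[0.0019, 0.004, 0.0024], [0, 0, 0], -1],
  [[0.0019, 0.004, 0.0024], [0, 0, 0], -1],
  [[0.0019, 0.004, 0.0024], [0, 0, 0], -1],
  [[0.0019, 0.004, 0.0024], [0, 0, 0], -1],
  [[0.0019, 0.004, 0.0024], [0, 0, 0], -1],
  [[0.0019, 0.004, 0.0024], [0, 0, 0], -1],
  [[0.0019, 0.004, 0.0024], [0, 0, 0], -1],
  [[0.0019, 0.004, 0.0024], [0, 0, 0], -1],
])

```text
t: 7.58
ee_pos: [572.4, -21.1, 119.2]
orientation: [-2.379, -1.517, -0.596]
ft_force: [-0.2, -0.6, -0.4]
width: 19.9
grasp_force: 30.0
```

```bash
python3 pitch.py
```

```text
wood 8131 tool x [-28.  70.] slope deg 0.2 z at 0 -17.8 world lo/hi [ 549. -106.   80.] [591.  27. 168.]
blue 201 tool x [-94. -44.] slope deg 5.0 z at 0 1.0 world lo/hi [520. -92.  79.] [569. -62.  98.]
tool x axis [0.372 0.801 0.469] ft [-0.17337914 -0.55114165 -0.44514792] [572.41543187 -21.11745218 119.21476655] 7.5833
```

Emit:
servo_tool([
  [[0, 0, 0.004], [0, 0, 0], -1],
  [[0, 0, 0.006], [0, 0, 0], -1],
  [[0, 0, 0.008], [0, 0, 0], -1],
  [[0, 0, 0.008], [0, 0, 0], -1],
  [[0, 0, 0.008], [0, 0, 0], -1],
  [[0, 0, 0.008], [0, 0, 0], -1],
  [[0, 0, 0.008], [0, 0, 0], -1],
  [[0, 0, 0.008], [0, 0, 0], -1],
])

```text
t: 8.3
ee_pos: [572.3, -21.6, 178.0]
orientation: [-2.38, -1.517, -0.596]
ft_force: [0.0, -0.7, -0.6]
width: 19.8
grasp_force: 30.0
```

Emit:
servo_tool([
  [[0, 0, 0.008], [0, 0, 0], -1],
  [[0, 0, 0.008], [0, 0, 0], -1],
  [[0, 0, 0.008], [0, 0, 0], -1],
  [[0, 0, 0.008], [0, 0, 0], -1],
  [[0, 0, 0.008], [0, 0, 0], -1],
  [[0, 0, 0.006], [0, 0, 0], -1],
  [[0, 0, 0.004], [0, 0, 0], -1],
  [[0, 0, 0.002], [0, 0, 0], -1],
])

```text
t: 8.97
ee_pos: [572.5, -21.6, 229.7]
orientation: [-2.38, -1.518, -0.597]
ft_force: [0.1, 0.1, -0.5]
width: 20.2
grasp_force: 30.0
```

Emit:
servo_tool([
  [[0, 0, 0], [0, 0, 0], -1],
  [[0, 0, 0], [0, 0, 0], -1],
  [[0, 0, 0], [0, 0, 0], -1],
  [[0, 0, 0], [0, 0, 0], -1],
  [[0, 0, 0], [0, 0, 0], -1],
  [[0, 0, 0], [0, 0, 0], -1],
  [[0, 0, 0], [0, 0, 0], -1],
  [[0, 0, 0], [0, 0, 0], -1],
])

```text
t: 9.63
ee_pos: [572.2, -21.5, 228.9]
orientation: [-2.379, -1.517, -0.596]
ft_force: [0.2, -0.7, -1.4]
width: 19.3
grasp_force: 30.0
```

```bash
python3 pitch.py; python3 - <<'E'
from h import *
im=imaging.get_image("side"); cv2.imwrite("pics/s3.png",cv2.resize(im["color"][60:260,220:460],None,fx=3,fy=3))
E
```

```text
wood 8249 tool x [-28.  70.] slope deg 0.3 z at 0 -17.8 world lo/hi [529. -97. 190.] [590.  26. 278.]
blue 200 tool x [-94. -44.] slope deg 4.8 z at 0 0.6 world lo/hi [520. -92. 190.] [568. -62. 208.]
tool x axis [0.372 0.801 0.469] ft [ 0.17623079 -0.68983567 -1.41035034] [572.2437488  -21.48012929 228.88434281] 9.6333
```

View pics/s3.png

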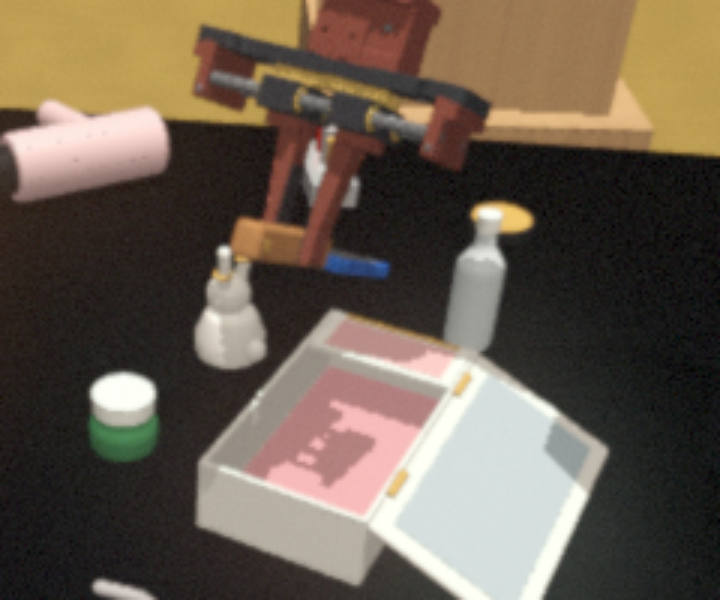

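The file is in the air, with the handle at (270,240) and the paddle at (355,265). The case below is empty, the flap is shut, and the bystanders are standing. The tip works out at about 165 mm above the table.

```bash
python3 -c "
from workcell import close_job; print(close_job())"
```

```text
the job is handed in; nothing more can be done
None
```

I drew the file out diagonally and handed the job in with the gripper holding it still, its lowest end about 165 mm above the table; the flap looked shut and the bystanders unmoved in the last view, but no verdict came back.

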